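# Roll two copper tubes into one row on the marking-out board

### The arm

A 7-joint arm with a two-finger parallel gripper is mounted at the origin on a cart in front of the work surface, level with it; the furniture and walls round the work are solid. World frame = base frame: x ahead of the robot, y to its left, z up, the work surface at z = 0. Lengths are in mm, angles in rad, forces in N, time in s.
With the tool pointing down it reaches from about 425 to 925 mm from the base axis. Payload 6.8 kg.
Tool frame: the origin (TCP) lies on the centre line of the jaws, within the pads' length; the fingertips stand 11 mm ahead of it and the grasp point (between the pads) lies 8 mm behind it; z points along the fingers, y is the direction in which the jaws open and shut (so a half turn about z gives the same grasp; the last joint's range is limited). The gripper opens to 88 mm and grips with 3 to 60 N. Pads are 20 mm wide; open, the fingers measure 115 mm over their backs; the gripper's body (75 mm by 178 mm) begins 61 mm behind the grasp point.
Start: joints at [1.018, 0.477, 0.022, 1.555, -0.011, 1.109, -0.083], TCP at [290.448, -609.333, 233.664] pointing down, gripper open.
Joint ranges: [-2.96, 2.96], [-0.34, 2.1], [-1.41, 1.46], [0.24, 2.44], [-1.37, 4.51], [0.17, 1.92], [-2.96, 2.96]. Speed limits (rad/s): [2.39, 2.39, 3.14, 3.14, 3.14, 3.14, 3.14].

### API

Orientations are given as a unit quaternion [w, x, y, z].
In Python, from rig import robot gives the robot as it stands.
- The arm moves only by the shell command python3 -m creep 'ROWS' [FORCE]. ROWS is JSON, a list of rows, each an object with "offset": the shift along the tool's x, y, z in cm, a list of three; "dr": the turn, a rotation vector about the tool's x, y, z in rad, a list of three; "fingers": the finger opening in cm, from 0 to 8.78. A call has 1 to 8 rows; each row is the pose to reach, as a shift and turn from the pose commanded when the call began, along the tool's axes at that moment; what a row does not reach only later rows make up. A row lasts 1/8 s, in which the tool goes at most 62.5 mm and 10.7 degrees, less where a joint would pass 70% of its speed; a pose out of reach is approached as far as the arm can. A call with a gripper value outside its range is refused whole. The fingers move at their own pace and stop on an object; FORCE is the grip in N (left out, the last holds). Time passes only in rows, so rows that repeat a pose let the fingers close. It gives the time, the measured TCP pose, the force and the opening at its end, in the units of the state.
- robot.get_state(): the state, without advancing time (a new reading comes with each control period).
- robot.get_image(name): name is "side" or "top"; returns the picture (420x560x3 uint8, red, green, blue); there is no depth.
- robot.camera_params(name): a dict with "mtx" (3x3 intrinsics, pixels), "k1" (the pictures are not rectified: a ray, as slopes to the right and down, at radius r is drawn at 1 + k1 r^2 times it, then the intrinsics apply), "R" (3x3) and "t" (3): a world point X has camera coordinates R X + t. Camera axes: x right, y down, z forward; pixel columns grow to the right and rows downward; lengths in mm; the calibration is good to about 2 mm. A picture is of the moment at which its call begins. camera_params takes no time and is no camera call.
- robot.job_done(): hands the job in, once; it reports no verdict.
The state is a dict: "time": time; "joint_pos": joint angles; "joint_vel": joint speeds; "tau": joint torques, N m; "eef_pos": TCP position; "ee_rot": TCP orientation; "ft_force": force on the tool from outside, world axes, zero at the start; "torque": the same for the moment, N m; "finger_gap": finger opening in mm.
Only numpy, scipy, OpenCV 4.12 (cv2) and the standard library are available. Lean on these libraries where they do the work, as an engineer would, in place of code of your own. Each camera call takes 0.05 s, during which the arm holds its last target.

### The job

Two copper tubes lie on the rubber-faced marking-out board, one on each side of its long white line. Bring them into one row for marking: with the fingertips push the thicker tube so that it rolls over the rubber until it lies centred along the white line and leave it at rest there, then do the same with the thinner one. Only roll them, never pinch or lift them, and leave the loupe and the eraser block on the board where they are.

Things in the scene. Friction and masses are not known exactly. Their poses are not given: they have to be found in the camera images.
- thick_tube: The thicker of the two copper tubes on the board, 34 mm outside diameter, 110 mm long, straight and smooth, lying on its side. Origin at its centre, 17 mm above the rubber when it lies there; its y axis runs along the tube, its x and z axes turn over as it rolls (z is up at the start). Pushed level at mid height or a little above it rolls easily, keeping its direction; pressed hard down it can jam.
- thin_tube: The thinner of the two copper tubes on the board, 25 mm outside diameter, 110 mm long, straight and smooth, lying on its side. Origin at its centre, 12.5 mm above the rubber when it lies there; its y axis runs along the tube, its x and z axes turn over as it rolls (z is up at the start). Pushed level at mid height or a little above it rolls easily, keeping its direction; pressed hard down it can jam.
- line (a point): Middle of the white line, at the rubber's upper face, 14 mm above the bench. The line is 4 mm wide and runs 340 mm along this frame's y axis, across the whole board; x is across the line, away from the robot; z is up. The rubber gives slight rolling resistance: after a slow push (20 mm/s) a tube stops within a few mm.
- board: Fixed plywood board with dark rubber facing, 240 mm (x) by 350 mm (y, along the white line), upper face 14 mm above the bench; origin under its centre, on the bench. One tube starts in its left half on the robot's side of the line, the other in its right half beyond the line (either may be the thick one); tube centres start 60 to 75 mm from the line, about 80 mm left or right of the board's centre, up to 0.05 rad askew to the line.
- loupe: Small black loupe, 33 mm across and 31 mm high, standing in the board's right half on the robot's side of the line, about 85 mm from the line. Loose, to be left alone. Origin at the centre of its underside.
- eraser_block: Grey eraser block, 24 x 52 x 13 mm, lying in the board's left half beyond the line, about 88 mm from the line. Loose, to be left alone. Origin at the centre of its underside.

How it is judged:
By the outcome, as a careful person would: the job done as asked, in the order asked, and still so for the second after the job is handed in, with the robot touching nothing.
It also fails if it takes over 72 s, if anything falls off the work surface, if the arm or the gripper's body presses on something with over 40 N, if the wrist force passes 120 N, or if a joint passes its speed limit or range.

## Working session

There is one attempt and no reset: what is moved stays moved. The work goes in short steps, Python scripts to look and compute and a shell command to move; the robot and the scene stay as the last step left them, time stands still between calls to the robot, and variables do not carry over. Pictures are saved under pics/ and viewed, and the job is handed in when it is done.

```bash
ls; mkdir -p pics
python3 - <<'E'
from rig import robot
import cv2
s=robot.get_state()
print({k:s[k] for k in('time','eef_pos','ee_rot','finger_gap','ft_force')})
for n in('top','side'):
    im=robot.get_image(n); cv2.imwrite(f'pics/{n}0.png',im[:,:,::-1]); p=robot.camera_params(n); print(n,p)
E
```

```text
pics
{'time': 0.0, 'eef_pos': array([ 290.15338633, -608.81237177,  232.71579671]), 'ee_rot': array([-8.58172681e-04,  9.75367845e-01,  2.20582753e-01, -2.82579073e-04]), 'finger_gap': 87.86845238967042, 'ft_force': array([-1.19683771, -0.80624712, -0.1327149 ])}
top {'mtx': array([[472.14918021,   0.        , 272.99111773],
       [  0.        , 472.14918021, 212.28323937],
       [  0.        ,   0.        ,   1.        ]]), 'k1': -0.016698582383373423, 'R': array([[ 0.00696971, -0.99913035,  0.04110912],
       [-0.99767775, -0.00973324, -0.06741199],
       [ 0.06775349, -0.04054381, -0.99687796]]), 't': array([139.1641603 , 580.26920425, 877.70108463])}
side {'mtx': array([[540.96635538,   0.        , 288.17145637],
       [  0.        , 540.96635538, 203.89647739],
       [  0.        ,   0.        ,   1.        ]]), 'k1': -0.04753669036491149, 'R': array([[-0.96025744, -0.27823562,  0.02214949],
       [-0.16588397,  0.50507953, -0.84698122],
       [ 0.22447308, -0.81699426, -0.5311612 ]]), 't': array([621.31681288,  52.93251255, 909.36755817])}
```

View pics/top0.png

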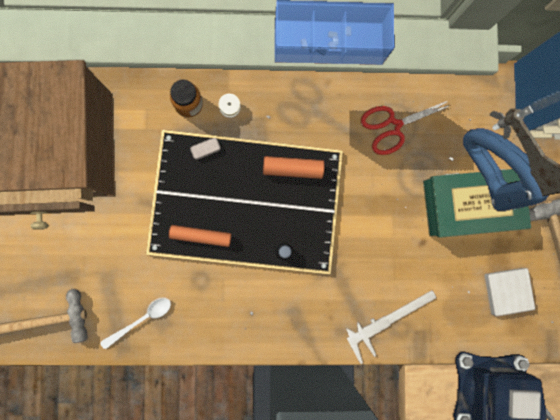

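View pics/side0.png

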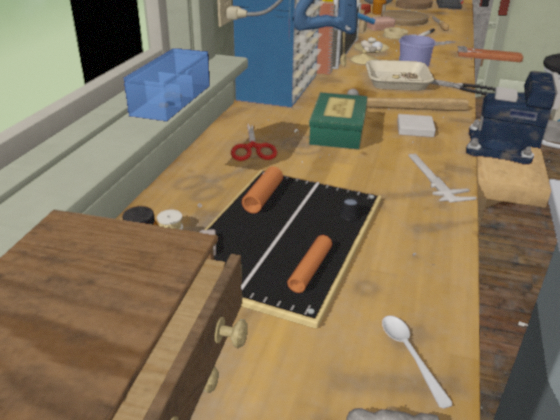

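```bash
cat > h.py <<'E'
import numpy as np,cv2
from rig import robot
def ray(p,uv):
    K=p['mtx'];d=cv2.undistortPoints(np.array(uv,float).reshape(-1,1,2),K,np.array([p['k1'],0,0,0])).reshape(-1,2)
    D=np.c_[d,np.ones(len(d))]@p['R']; return -p['R'].T@p['t'],D
def plane(p,uv,z):
    o,D=ray(p,uv); return o+D*((z-o[2])/D[:,2])[:,None]
def proj(p,X):
    c=np.atleast_2d(X)@p['R'].T+p['t'];d=c[:,:2]/c[:,2:];d=d*(1+p['k1']*(d**2).sum(1))[:,None]
    return d@p['mtx'][:2,:2].T+p['mtx'][:2,2]
def tubes(im):
    h=cv2.cvtColor(im,cv2.COLOR_RGB2HSV)
    m=cv2.inRange(h,(3,120,60),(14,255,255))
    return h,m
def line(im,p,roi=((150,348),(180,220))):
    # white line in frame, top view: fit on plane z=14
    g=im.min(2).astype(float);pts=[]
    for u in range(166,334):
        v0=int(192+(u-160)*(211-192)/175.); a=np.arange(v0-7,v0+8); w=np.clip(g[a,u]-90,0,None)
        if w.sum()>60 and (w>0).sum()<6: pts.append((u,(a*w).sum()/w.sum()))
    X=plane(p,pts,14.); return X
def meas(name,im,p,verbose=True):
    h,m=tubes(im); n,l,st,c=cv2.connectedComponentsWithStats(m)
    out=[]
    for i in range(1,n):
        if st[i,4]<250: continue
        q=np.argwhere(l==i)[:,::-1].astype(np.float32); out.append((st[i],q,cv2.minAreaRect(q)))
    return out
E
python3 - <<'E'
from h import *
for n in('top','side'):
    im=cv2.imread(f'pics/{n}0.png')[:,:,::-1].copy();p=robot.camera_params(n)
    for st,q,r in meas(n,im,p):print(n,st,np.round(r[0],1),np.round(r[1],1),round(r[2],1))
    if n=='top':
        X=line(im,p);print(len(X));f=np.polyfit(X[:,1],X[:,0],1);print('line x=f(y)',f,np.std(X[:,0]-np.polyval(f,X[:,1])),X[:,1].min(),X[:,1].max())
        print('board corners',plane(p,[(163,131),(342,151),(330,273),(148,254)],14.))
        print('loupe,eraser,bottle,spool',plane(p,[(285,252),(205,149),(185,97),(229,104)],30.))
E
```

```text
top [360 105  45  51 268] [384.2 129. ] [49.9 38.6] 66.3
top [ 263  156   62   23 1155] [293.4 167.1] [61.7 19. ] 4.1
top [168 225  64  22 894] [199.3 235.4] [62.7 14.6] 7.8
168
line x=f(y) [1.00842707e-01 5.80091852e+02] 0.1266625048147183 29.14866246388857 346.4955037190217
board corners [[732.55667782 354.87596902  14.        ]
 [699.11201632  11.43764603  14.        ]
 [465.06066694  35.03079872  14.        ]
 [498.75855014 377.40167106  14.        ]]
loupe,eraser,bottle,spool [[504.44848986 121.70922055  30.        ]
 [695.75098125 272.84695006  30.        ]
 [794.45349665 312.13866477  30.        ]
 [782.50514078 229.2005727   30.        ]]
side [318  28  11  46 347] [322.9  50.5] [ 9.3 45.3] 2.3
side [458  49  64  13 458] [489.7  54.4] [63.4  8.8] 4.7
side [230 141  48  21 425] [253.5 150.8] [19.7 47.1] 87.9
side [ 241  166   43   48 1035] [262.4 189.8] [22.2 53.4] 39.8
side [ 287  234   46   59 1179] [309.2 262.8] [19.9 65.4] 31.9
side [ 26 319  56  47 585] [ 55.6 339.7] [68.7 35.7] 43.7
side [ 75 336  57  43 569] [105.7 356. ] [59.3 31.7] 40.4
```

```bash
cat >> h.py <<'E'
C=np.array([599.7,194.7]);yaw=-np.arctan(0.10084)
ex=np.array([np.cos(yaw),np.sin(yaw)]);ey=np.array([-ex[1],ex[0]])
def L(X): X=np.atleast_2d(X)[:,:2]-C; return np.c_[X@ex,X@ey]
def W(a,b): return C+a*ex+b*ey
def tube(n,im,p,r,near):
    best=None
    for st,q,rc in meas(n,im,p):
        X=L(plane(p,[rc[0]],14.+r))[0]
        if abs(X[0])<110 and abs(X[1])<170 and max(rc[1])>40 and (X[1]*near>0): best=(q,rc)
    if best is None: return None
    q,rc=best; ax=0 if n=='top' else 1; mids=[]
    lo,hi=q[:,ax].min(),q[:,ax].max(); k=8 if ax==0 else 14
    for a in np.arange(lo+k,hi-k+1):
        b=q[q[:,ax]==a][:,1-ax]; mids.append((a,(b.min()+b.max())/2) if ax==0 else ((b.min()+b.max())/2,a))
    X=L(plane(p,mids,14.+r)); f=np.polyfit(X[:,1],X[:,0],1)
    Y=L(plane(p,q,14.+r))[:,1]; yc=(Y.min()+Y.max())/2
    return dict(x=round(np.polyval(f,yc),2),y=round(yc,1),skew=round(f[0],4),len=round(Y.max()-Y.min(),1),w=[round(v,1) for v in rc[1]])
def both(tag,z1=None):
    for n in('top','side'):
        im=robot.get_image(n); cv2.imwrite(f'pics/{n}{tag}.png',im[:,:,::-1])
        rep(n,im)
def rep(n,im):
    p=robot.camera_params(n)
    print(n,'thick',tube(n,im,p,17,-1),'thin',tube(n,im,p,12.5,1))
E
python3 - <<'E'
from h import *
for n in('top','side'):
    rep(n,cv2.imread(f'pics/{n}0.png')[:,:,::-1].copy())
im=cv2.imread('pics/side0.png')[:,:,::-1];p=robot.camera_params('side')
# line in side view: scan rows
g=im.min(2).astype(float);pts=[]
for v in range(200,262):
    u0=int(318+(v-183)*(245-318)/(285-183.)); a=np.arange(u0-8,u0+9);w=np.clip(g[v,a]-90,0,None)
    if w.sum()>60: pts.append(((a*w).sum()/w.sum(),v))
X=L(plane(p,pts,14.));f=np.polyfit(X[:,1],X[:,0],1);print('side line in L',f,len(X),X[:,1].min(),X[:,1].max())
print(L(plane(robot.camera_params('top'),[(285,252),(205,149)],30.)))
s=robot.get_state();from scipy.spatial.transform import Rotation as R
q=s['ee_rot'];print(R.from_quat(np.r_[q[1:],q[0]]).as_matrix().round(4), W(120,-80),W(-120,80))
E
```

```text
top thick {'x': np.float64(72.51), 'y': np.float64(-80.9), 'skew': np.float64(-0.0442), 'len': np.float64(116.7), 'w': [61.7, 19.0]} thin {'x': np.float64(-73.86), 'y': np.float64(79.1), 'skew': np.float64(0.0334), 'len': np.float64(116.2), 'w': [62.7, 14.6]}
side thick {'x': np.float64(71.28), 'y': np.float64(-78.6), 'skew': np.float64(-0.0445), 'len': np.float64(162.7), 'w': [22.2, 53.4]} thin {'x': np.float64(-75.35), 'y': np.float64(77.4), 'skew': np.float64(0.0296), 'len': np.float64(143.7), 'w': [19.9, 65.4]}
side line in L [-1.80067485e-04 -1.48383973e+00] 62 -96.94312798414717 91.96475423827695
[[-87.44762992 -82.17917066]
 [ 87.72574234  87.38953561]]
[[ 9.027e-01  4.303e-01 -8.000e-04]
 [ 4.303e-01 -9.027e-01  1.400e-03]
 [-1.000e-04 -1.600e-03 -1.000e+00]] [711.067998   103.06393166] [488.332002   286.33606834]
```

Run:
```python
from h import *
a=robot.camera_params('top');b=robot.camera_params('side')
for n,u,v in(('loop',(505,168),(325,15)),('box',(467,202),(341,108)),('loopleft',(470,145),(296,18)),('looptip',(530,205),(372,18))):
    o1,d1=ray(a,[u]);o2,d2=ray(b,[v]);d1=d1[0]/np.linalg.norm(d1);d2=d2[0]/np.linalg.norm(d2)
    s=np.linalg.lstsq(np.c_[d1,-d2],o2-o1,rcond=None)[0];P,Q=o1+s[0]*d1,o2+s[1]*d2
    print(n,P.round(),Q.round())
print('side proj of tcp', proj(b,[[290,-609,233]]),proj(a,[[290,-609,233]]))
im=cv2.imread('pics/side0.png');cv2.imwrite('pics/crop0.png',cv2.resize(im[:150,200:480],None,fx=2.8,fy=2.8))
im=cv2.imread('pics/top0.png');cv2.imwrite('pics/crop1.png',cv2.resize(im[80:300,380:560],None,fx=2.6,fy=2.6))
```

```text
loop [ 627. -169.  272.] [ 628. -169.  272.]
box [ 598. -207.   69.] [ 589. -209.   69.]
loopleft [ 658. -120.  272.] [ 672. -116.  274.]
looptip [ 576. -208.  265.] [ 542. -212.  265.]
side proj of tcp [[492.9781104    5.95087014]] [[780.73391149 400.31295909]]
```

View pics/crop0.png

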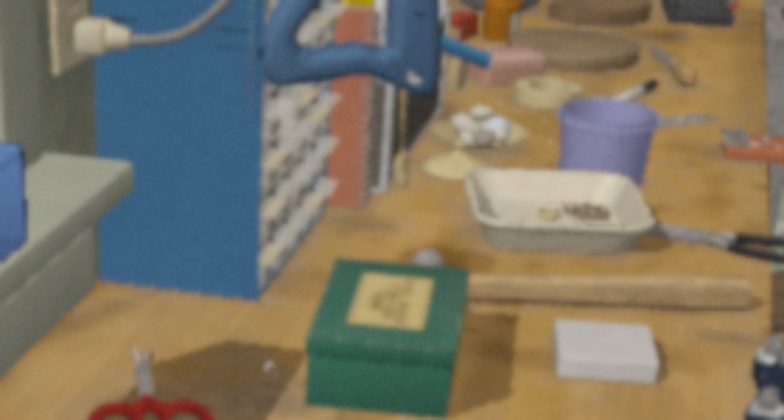

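View pics/crop1.png

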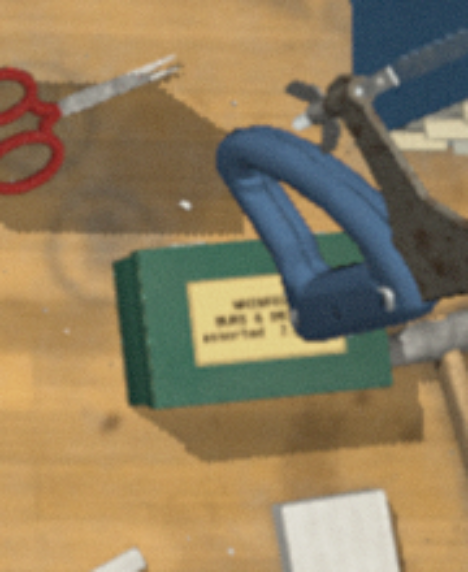

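Run:
```python
from h import *
a=robot.camera_params('top');b=robot.camera_params('side')
for n,u,v in(('visejaw',(465,362),(475,100)),('vise2',(522,362),(487,92)),('vise3',(525,400),(545,90)),):
    o1,d1=ray(a,[u]);o2,d2=ray(b,[v]);d1=d1[0]/np.linalg.norm(d1);d2=d2[0]/np.linalg.norm(d2)
    s=np.linalg.lstsq(np.c_[d1,-d2],o2-o1,rcond=None)[0];P,Q=o1+s[0]*d1,o2+s[1]*d2
    print(n,P.round(),Q.round())
im=cv2.imread('pics/top0.png');cv2.imwrite('pics/crop2.png',cv2.resize(im[240:420,380:560],None,fx=3,fy=3))
im=cv2.imread('pics/side0.png');cv2.imwrite('pics/crop3.png',cv2.resize(im[50:230,400:560],None,fx=3,fy=3))
```

```text
visejaw [ 328. -168.  136.] [ 320. -168.  138.]
vise2 [ 321. -278.  113.] [ 291. -277.  120.]
vise3 [ 261. -277.  121.] [ 180. -268.  143.]
```

View pics/crop2.png

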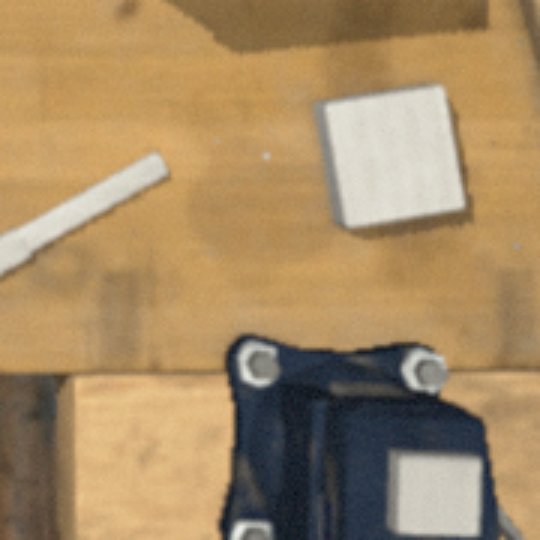

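View pics/crop3.png

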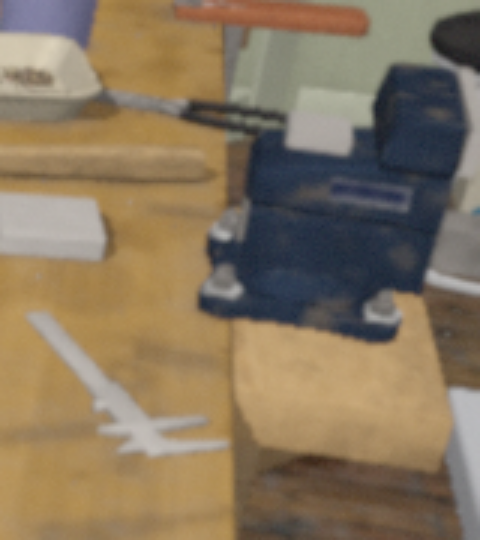

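```bash
cat >> h.py <<'E'
from scipy.spatial.transform import Rotation as Ro
def go(P,dyaw_to=None,ref=None):
    s=robot.get_state();q=s['ee_rot'];M=Ro.from_quat(np.r_[q[1:],q[0]])
    if ref is None: ref=s['eef_pos']
    off=M.inv().apply(np.array(P)-ref)/10
    T=Ro.from_matrix(np.c_[np.r_[ex,0],np.r_[-ey,0],[0,0,-1]])
    print('offset cm',off.round(2),'dr to line',(M.inv()*T).as_rotvec().round(3),'|',(np.linalg.norm(off)*10).round())
def st():
    s=robot.get_state();print(round(s['time'],2),s['eef_pos'].round(1),'L',L(s['eef_pos'])[0].round(1),'F',s['ft_force'].round(1),'gap',round(s['finger_gap'],1),'q',s['joint_pos'].round(2))
E
python3 -c "
from h import *
go([390,-330,260]);go([440,-60,260]);st()"
```

```text
offset cm [ 21.01 -20.88  -2.69] dr to line [-0.002  0.001  0.545] | 297.0
offset cm [ 37.14 -43.1   -2.65] dr to line [-0.002  0.001  0.545] | 570.0
0.1 [ 290.2 -608.9  232.8] L [-227.3 -830.6] F [-0.4  0.3  0.2] gap 87.8 q [ 1.02  0.48  0.02  1.56 -0.01  1.11 -0.08]
```

```bash
python3 -m creep '[{"offset":[4.2,-4.2,-1],"dr":[0,0,0.1],"fingers":6},{"offset":[8.4,-8.4,-1.5],"dr":[0,0,0.2],"fingers":6},{"offset":[12.6,-12.6,-2],"dr":[0,0,0.3],"fingers":6},{"offset":[16.8,-16.8,-2.5],"dr":[0,0,0.4],"fingers":6},{"offset":[21,-21,-2.7],"dr":[0,0,0.5],"fingers":6},{"offset":[25,-26,-2.7],"dr":[0,0,0.545],"fingers":6},{"offset":[28,-30,-2.7],"dr":[0,0,0.545],"fingers":6},{"offset":[31,-34,-2.7],"dr":[0,0,0.545],"fingers":6}]'; python3 -c "
from h import *
go([440,-40,260]);go(list(W(118,-81))+[200]);st()"
```

```text
time: 1.1
eef_pos: [423.9, -167.1, 260.6]
ee_rot: [0.0, 0.999, -0.05, -0.0]
ft_force: [1.4, 0.7, 0.4]
finger_gap: 60.1
offset cm [  0.33 -12.8    0.05] dr to line [0.    0.    0.001] | 128.0
offset cm [ 25.68 -29.64   6.05] dr to line [0.    0.    0.001] | 397.0
1.1 [ 423.9 -167.1  260.6] L [-138.6 -377.6] F [1.4 0.7 0.4] gap 60.1 q [ 0.38  0.09 -0.15  2.02  0.02  1.04 -1.45]
```

```bash
python3 -m creep '[{"offset":[0,-6,0],"dr":[0,0,0],"fingers":6},{"offset":[0,-12,0],"dr":[0,0,0],"fingers":6},{"offset":[2,-18,0],"dr":[0,0,0],"fingers":6},{"offset":[5,-23,0],"dr":[0,0,0],"fingers":6},{"offset":[10,-26.5,0],"dr":[0,0,0],"fingers":6},{"offset":[15.5,-29.6,0],"dr":[0,0,0],"fingers":6},{"offset":[21,-29.6,3],"dr":[0,0,0],"fingers":6},{"offset":[25.7,-29.6,6],"dr":[0,0,0],"fingers":6}]'; python3 -c "
from h import *
go(list(W(118,-81))+[35]);st()
both('1')"
```

```text
time: 2.1
eef_pos: [711.2, 100.0, 199.4]
ee_rot: [0.0, 0.999, -0.05, 0.0]
ft_force: [1.1, 0.1, 0.7]
finger_gap: 60.2
offset cm [-0.25 -0.2  16.44] dr to line [ 0.    -0.     0.001] | 164.0
2.1 [711.2 100.  199.4] L [120.4 -83. ] F [1.1 0.1 0.7] gap 60.2 q [-0.02  0.6  -0.31  1.45  0.19  1.12 -2.04]
top thick {'x': np.float64(72.51), 'y': np.float64(-80.9), 'skew': np.float64(-0.0513), 'len': np.float64(116.7), 'w': [61.7, 19.1]} thin {'x': np.float64(-74.06), 'y': np.float64(79.3), 'skew': np.float64(0.0304), 'len': np.float64(116.2), 'w': [62.9, 14.4]}
side thick {'x': np.float64(71.32), 'y': np.float64(-78.6), 'skew': np.float64(-0.0495), 'len': np.float64(162.7), 'w': [22.2, 53.0]} thin {'x': np.float64(-75.4), 'y': np.float64(77.6), 'skew': np.float64(0.0291), 'len': np.float64(144.3), 'w': [19.9, 65.3]}
```

View pics/side1.png

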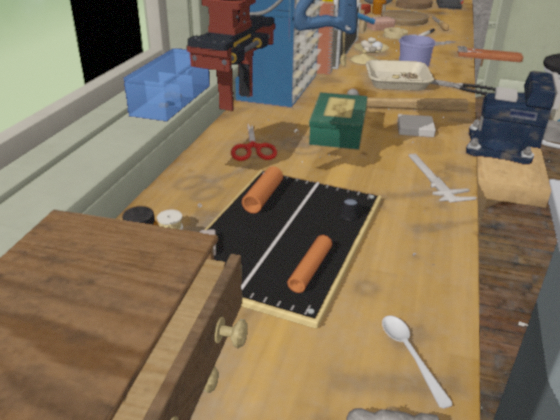

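```bash
python3 -m creep '[{"offset":[0,0,4.5],"dr":[0,0,0],"fingers":6},{"offset":[0,0,9],"dr":[0,0,0],"fingers":6},{"offset":[0,-0.1,13],"dr":[0,0,0],"fingers":6},{"offset":[0,-0.2,16.3],"dr":[0,0,0],"fingers":6},{"offset":[-0.5,-0.2,16.3],"dr":[0,0,0],"fingers":6}]'; python3 -c "
from h import *
go(list(W(103,-81))+[36]);go(list(W(27,-81))+[36]);st()"
```

```text
time: 2.82
eef_pos: [702.0, 102.0, 35.2]
ee_rot: [0.001, 0.999, -0.05, -0.003]
ft_force: [0.7, 0.6, -0.1]
finger_gap: 59.9
offset cm [-0.8  -0.1  -0.07] dr to line [0.001 0.005 0.001] | 8.0
offset cm [-8.4  -0.11 -0.03] dr to line [0.001 0.005 0.001] | 84.0
2.83 [702.  102.   35.2] L [111. -82.] F [ 0.7  0.6 -0.1] gap 59.9 q [-0.05  0.76 -0.28  1.57  0.26  0.85 -2.09]
```

```bash
python3 -m creep '[{"offset":[0,0,0],"dr":[0,0,0],"fingers":6}]'; python3 -c "
from h import *
st()"
```

```text
time: 2.95
eef_pos: [704.8, 102.7, 39.4]
ee_rot: [-0.0, 0.999, -0.05, 0.001]
ft_force: [0.4, 0.2, -0.2]
finger_gap: 60.2
2.95 [704.8 102.7  39.4] L [113.8 -81. ] F [ 0.4  0.2 -0.2] gap 60.2 q [-0.05  0.76 -0.28  1.57  0.26  0.85 -2.09]
```

```bash
python3 -m creep '[{"offset":[-0.5,0,0.3],"dr":[0,0,0],"fingers":6},{"offset":[-0.9,0,0.3],"dr":[0,0,0],"fingers":6},{"offset":[-1.15,0,0.3],"dr":[0,0,0],"fingers":6},{"offset":[-1.4,0,0.3],"dr":[0,0,0],"fingers":6},{"offset":[-1.6,0,0.3],"dr":[0,0,0],"fingers":6},{"offset":[-1.85,0,0.3],"dr":[0,0,0],"fingers":6},{"offset":[-2.1,0,0.3],"dr":[0,0,0],"fingers":6},{"offset":[-2.35,0,0.3],"dr":[0,0,0],"fingers":6}]'; python3 -c "
from h import *
st();both('2')"
```

```text
time: 3.95
eef_pos: [681.0, 104.6, 34.6]
ee_rot: [0.0, 0.999, -0.05, -0.0]
ft_force: [0.0, -0.4, 1.6]
finger_gap: 60.2
3.95 [681.  104.6  34.6] L [ 89.9 -81.4] F [ 0.  -0.4  1.6] gap 60.2 q [-0.05  0.73 -0.28  1.63  0.26  0.81 -2.11]
top thick {'x': np.float64(58.22), 'y': np.float64(-81.0), 'skew': np.float64(0.0136), 'len': np.float64(116.1), 'w': [61.6, 18.2]} thin {'x': np.float64(-74.0), 'y': np.float64(79.3), 'skew': np.float64(0.0353), 'len': np.float64(115.8), 'w': [62.6, 14.6]}
side thick None thin {'x': np.float64(-75.44), 'y': np.float64(77.4), 'skew': np.float64(0.027), 'len': np.float64(143.7), 'w': [19.7, 65.5]}
```

View pics/side2.png

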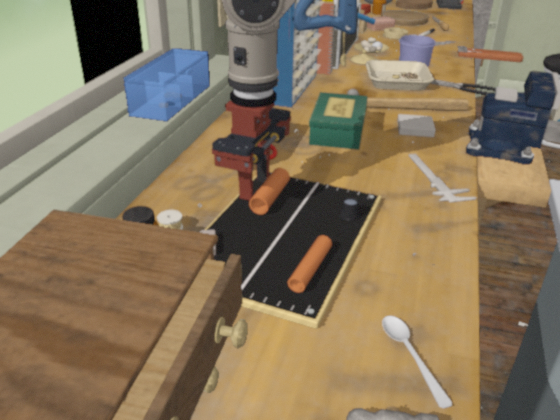

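```bash
python3 -m creep '[{"offset":[-0.25,0,0],"dr":[0,0,0],"fingers":6},{"offset":[-0.5,0,0],"dr":[0,0,0],"fingers":6},{"offset":[-0.75,0,0],"dr":[0,0,0],"fingers":6},{"offset":[-1,0,0],"dr":[0,0,0],"fingers":6},{"offset":[-1.25,0,0],"dr":[0,0,0],"fingers":6},{"offset":[-1.5,0,0],"dr":[0,0,0],"fingers":6},{"offset":[-1.75,0,0],"dr":[0,0,0],"fingers":6},{"offset":[-2,0,0],"dr":[0,0,0],"fingers":6}]'
python3 -m creep '[{"offset":[-0.25,0,0],"dr":[0,0,0],"fingers":6},{"offset":[-0.5,0,0],"dr":[0,0,0],"fingers":6},{"offset":[-0.75,0,0],"dr":[0,0,0],"fingers":6},{"offset":[-1,0,0],"dr":[0,0,0],"fingers":6},{"offset":[-1.25,0,0],"dr":[0,0,0],"fingers":6},{"offset":[-1.5,0,0],"dr":[0,0,0],"fingers":6},{"offset":[-1.75,0,0],"dr":[0,0,0],"fingers":6},{"offset":[-2,0,0],"dr":[0,0,0],"fingers":6}]'
python3 -c "
from h import *
st();both('3')"
```

```text
time: 5.05
eef_pos: [661.1, 106.6, 34.7]
ee_rot: [0.0, 0.999, -0.05, 0.0]
ft_force: [0.3, -0.4, 0.3]
finger_gap: 59.9
time: 6.05
eef_pos: [641.2, 108.6, 34.7]
ee_rot: [0.0, 0.999, -0.05, 0.0]
ft_force: [0.4, -0.2, 0.4]
finger_gap: 60.2
6.05 [641.2 108.6  34.7] L [ 49.9 -81.5] F [ 0.4 -0.2  0.4] gap 60.2 q [-0.06  0.68 -0.29  1.74  0.26  0.76 -2.15]
top thick {'x': np.float64(17.45), 'y': np.float64(-68.5), 'skew': np.float64(-0.0393), 'len': np.float64(86.6), 'w': [46.1, 16.3]} thin {'x': np.float64(-74.06), 'y': np.float64(79.4), 'skew': np.float64(0.0312), 'len': np.float64(116.0), 'w': [62.8, 14.4]}
side thick {'x': np.float64(60.29), 'y': np.float64(-112.4), 'skew': np.float64(-0.7268), 'len': np.float64(227.3), 'w': [90.4, 54.1]} thin {'x': np.float64(-75.44), 'y': np.float64(77.4), 'skew': np.float64(0.031), 'len': np.float64(143.7), 'w': [19.9, 65.4]}
```

View pics/top3.png

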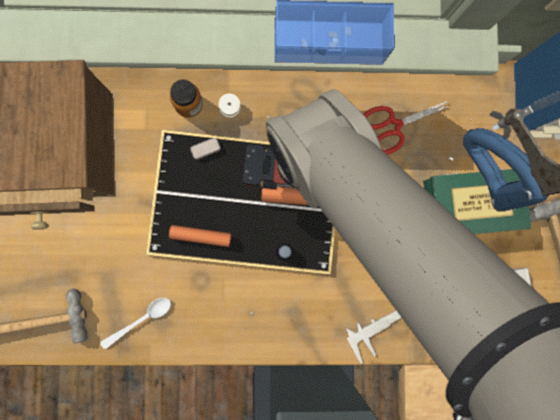

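```bash
python3 -m creep '[{"offset":[-0.25,0,0],"dr":[0,0,0],"fingers":6},{"offset":[-0.5,0,0],"dr":[0,0,0],"fingers":6},{"offset":[-0.75,0,0],"dr":[0,0,0],"fingers":6},{"offset":[-0.95,0,0],"dr":[0,0,0],"fingers":6},{"offset":[-1.1,0,0],"dr":[0,0,0],"fingers":6},{"offset":[-1.22,0,0],"dr":[0,0,0],"fingers":6},{"offset":[-1.32,0,0],"dr":[0,0,0],"fingers":6},{"offset":[-1.4,0,0],"dr":[0,0,0],"fingers":6}]'
python3 -m creep '[{"offset":[1,0,0],"dr":[0,0,0],"fingers":6},{"offset":[3,0,0],"dr":[0,0,0],"fingers":6},{"offset":[5,0,0],"dr":[0,0,0],"fingers":6},{"offset":[5,0,-5],"dr":[0,0,0],"fingers":6},{"offset":[5,0,-10],"dr":[0,0,0],"fingers":6}]'
python3 -c "
from h import *
st();both('4')"
```

```text
time: 7.15
eef_pos: [627.4, 110.0, 34.7]
ee_rot: [-0.0, 0.999, -0.05, 0.0]
ft_force: [-0.1, 0.4, -0.4]
finger_gap: 60.1
time: 7.78
eef_pos: [677.6, 104.6, 135.0]
ee_rot: [0.0, 0.999, -0.05, -0.001]
ft_force: [1.4, 0.3, 0.4]
finger_gap: 60.3
7.78 [677.6 104.6 135. ] L [ 86.5 -81.8] F [1.4 0.3 0.4] gap 60.3 q [-0.03  0.61 -0.31  1.59  0.21  0.97 -2.08]
top thick {'x': np.float64(6.81), 'y': np.float64(-83.9), 'skew': np.float64(-0.0357), 'len': np.float64(116.5), 'w': [61.9, 19.3]} thin {'x': np.float64(-74.04), 'y': np.float64(79.2), 'skew': np.float64(0.0279), 'len': np.float64(116.0), 'w': [62.8, 14.6]}
side thick {'x': np.float64(5.38), 'y': np.float64(-82.1), 'skew': np.float64(-0.0375), 'len': np.float64(162.9), 'w': [21.9, 53.0]} thin {'x': np.float64(-75.46), 'y': np.float64(77.6), 'skew': np.float64(0.0313), 'len': np.float64(144.3), 'w': [19.9, 65.5]}
```

View pics/top4.png

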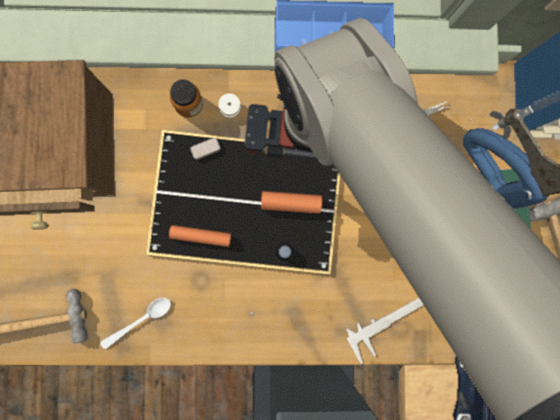

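View pics/side4.png

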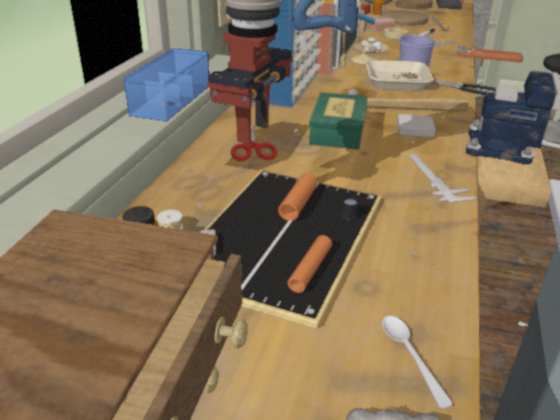

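```bash
python3 -m creep '[{"offset":[0,0,5],"dr":[0,0,0],"fingers":6},{"offset":[0,0,10],"dr":[0,0,0],"fingers":6},{"offset":[-1.5,0,10],"dr":[0,0,0],"fingers":6},{"offset":[-3,0,10],"dr":[0,0,0],"fingers":6},{"offset":[-4,0,10],"dr":[0,0,0],"fingers":6},{"offset":[-4.5,0,10],"dr":[0,0,0],"fingers":6},{"offset":[-4.8,0,10],"dr":[0,0,0],"fingers":6},{"offset":[-4.95,0,10],"dr":[0,0,0],"fingers":6}]'
python3 -m creep '[{"offset":[-0.12,0,0],"dr":[0,0,0],"fingers":6},{"offset":[-0.24,0,0],"dr":[0,0,0],"fingers":6},{"offset":[-0.36,0,0],"dr":[0,0,0],"fingers":6},{"offset":[-0.46,0,0],"dr":[0,0,0],"fingers":6},{"offset":[-0.54,0,0],"dr":[0,0,0],"fingers":6},{"offset":[-0.6,0,0],"dr":[0,0,0],"fingers":6},{"offset":[-0.65,0,0],"dr":[0,0,0],"fingers":6},{"offset":[-0.68,0,0],"dr":[0,0,0],"fingers":6}]'
python3 -m creep '[{"offset":[1,0,0],"dr":[0,0,0],"fingers":6},{"offset":[3,0,0],"dr":[0,0,0],"fingers":6},{"offset":[5,0,0],"dr":[0,0,0],"fingers":6},{"offset":[5,0,-5],"dr":[0,0,0],"fingers":6},{"offset":[5,0,-10],"dr":[0,0,0],"fingers":6}]'
python3 -c "
from h import *
st();both('5')"
```

```text
time: 8.88
eef_pos: [628.2, 109.9, 34.8]
ee_rot: [-0.0, 0.999, -0.05, 0.0]
ft_force: [0.4, -0.1, 0.3]
finger_gap: 59.7
time: 9.88
eef_pos: [621.2, 110.6, 34.7]
ee_rot: [-0.0, 0.999, -0.05, 0.0]
ft_force: [0.8, 1.1, -0.1]
finger_gap: 59.9
time: 10.5
eef_pos: [671.3, 105.3, 135.1]
ee_rot: [0.0, 0.999, -0.05, -0.001]
ft_force: [1.3, 0.4, -0.6]
finger_gap: 60.2
10.5 [671.3 105.3 135.1] L [ 80.2 -81.8] F [ 1.3  0.4 -0.6] gap 60.2 q [-0.03  0.6  -0.31  1.61  0.21  0.97 -2.09]
top thick {'x': np.float64(0.61), 'y': np.float64(-84.2), 'skew': np.float64(-0.0368), 'len': np.float64(115.8), 'w': [61.8, 19.5]} thin {'x': np.float64(-74.13), 'y': np.float64(79.1), 'skew': np.float64(0.0338), 'len': np.float64(115.8), 'w': [62.6, 14.6]}
side thick {'x': np.float64(-0.45), 'y': np.float64(-82.7), 'skew': np.float64(-0.0499), 'len': np.float64(160.4), 'w': [22.3, 52.6]} thin {'x': np.float64(-75.4), 'y': np.float64(77.4), 'skew': np.float64(0.0313), 'len': np.float64(143.7), 'w': [19.9, 65.4]}
```

View pics/top5.png

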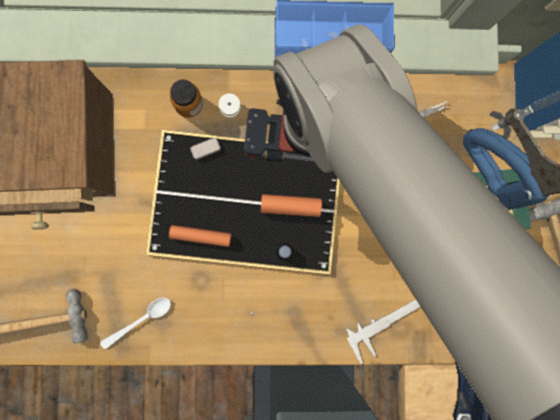

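```bash
python3 -c "
from h import *
go(list(W(-118,79))+[150]);go(list(W(-118,79))+[31])"
```

```text
offset cm [-20.21 -15.9   -1.03] dr to line [-0.004 -0.01  -0.   ] | 257.0
offset cm [-20.33 -15.86  10.86] dr to line [-0.004 -0.01  -0.   ] | 280.0
```

```bash
python3 -m creep '[{"offset":[-1,-1,-4],"dr":[0,0,0],"fingers":6},{"offset":[-5,-4,-6],"dr":[0,0,0],"fingers":6},{"offset":[-9.5,-7.5,-6],"dr":[0,0,0],"fingers":6},{"offset":[-14,-11,-6],"dr":[0,0,0],"fingers":6},{"offset":[-18,-14.5,-4],"dr":[0,0,0],"fingers":6},{"offset":[-19.7,-16,-1],"dr":[0,0,0],"fingers":6},{"offset":[-19.7,-16,-1],"dr":[0,0,0],"fingers":6}]'
python3 -c "
from h import *
st();go(list(W(-112,79))+[31]);both('6')"
```

```text
time: 11.48
eef_pos: [488.6, 285.2, 142.8]
ee_rot: [0.001, 0.999, -0.048, -0.002]
ft_force: [-0.2, -0.9, 0.8]
finger_gap: 59.8
11.47 [488.6 285.2 142.8] L [-119.6   78.9] F [-0.2 -0.9  0.8] gap 59.8 q [-0.32  0.44 -0.4   1.88  0.21  0.87 -2.5 ]
offset cm [ 0.8  -0.03 11.18] dr to line [0.002 0.004 0.004] | 112.0
top thick {'x': np.float64(0.53), 'y': np.float64(-84.3), 'skew': np.float64(-0.0356), 'len': np.float64(116.0), 'w': [61.7, 19.5]} thin {'x': np.float64(-73.6), 'y': np.float64(78.0), 'skew': np.float64(0.04), 'len': np.float64(114.3), 'w': [61.8, 14.5]}
side thick {'x': np.float64(-28.54), 'y': np.float64(-126.5), 'skew': np.float64(-0.0745), 'len': np.float64(248.0), 'w': [76.3, 68.7]} thin {'x': np.float64(-75.42), 'y': np.float64(77.7), 'skew': np.float64(0.0334), 'len': np.float64(143.1), 'w': [19.9, 65.5]}
```

View pics/side6.png

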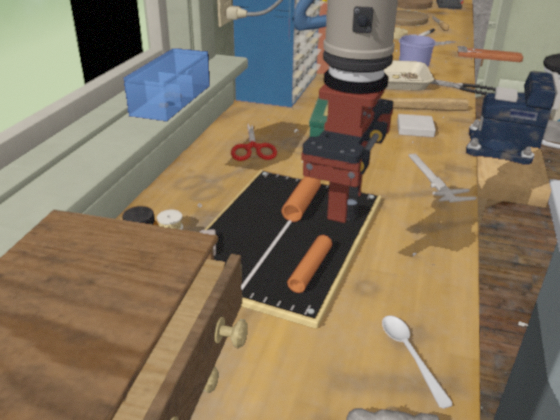

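```bash
python3 -m creep '[{"offset":[0,0,4],"dr":[0,0,0],"fingers":6},{"offset":[0,0,8],"dr":[0,0,0],"fingers":6},{"offset":[0,0,10.5],"dr":[0,0,0],"fingers":6},{"offset":[0,0,11.3],"dr":[0,0,0],"fingers":6},{"offset":[0,0,11.3],"dr":[0,0,0],"fingers":6},{"offset":[0,0,11.3],"dr":[0,0,0],"fingers":6}]'
python3 -c "
from h import *
st()"
```

```text
time: 12.32
eef_pos: [492.2, 284.8, 33.0]
ee_rot: [-0.001, 0.999, -0.05, 0.001]
ft_force: [0.4, 0.1, -0.3]
finger_gap: 59.9
12.32 [492.2 284.8  33. ] L [-116.    78.9] F [ 0.4  0.1 -0.3] gap 59.9 q [-0.37  0.59 -0.34  1.94  0.31  0.66 -2.58]
```

```bash
python3 -m creep '[{"offset":[0.8,0,0.15],"dr":[0,0,0],"fingers":6},{"offset":[1.3,0,0.15],"dr":[0,0,0],"fingers":6},{"offset":[1.6,0,0.15],"dr":[0,0,0],"fingers":6},{"offset":[1.8,0,0.15],"dr":[0,0,0],"fingers":6},{"offset":[2,0,0.15],"dr":[0,0,0],"fingers":6},{"offset":[2.2,0,0.15],"dr":[0,0,0],"fingers":6},{"offset":[2.45,0,0.15],"dr":[0,0,0],"fingers":6},{"offset":[2.7,0,0.15],"dr":[0,0,0],"fingers":6}]'
python3 -c "
from h import *
st();both('7')"
python3 -m creep '[{"offset":[0.25,0,0],"dr":[0,0,0],"fingers":6},{"offset":[0.5,0,0],"dr":[0,0,0],"fingers":6},{"offset":[0.75,0,0],"dr":[0,0,0],"fingers":6},{"offset":[1,0,0],"dr":[0,0,0],"fingers":6},{"offset":[1.25,0,0],"dr":[0,0,0],"fingers":6},{"offset":[1.5,0,0],"dr":[0,0,0],"fingers":6},{"offset":[1.75,0,0],"dr":[0,0,0],"fingers":6},{"offset":[2,0,0],"dr":[0,0,0],"fingers":6}]'
python3 -c "
from h import *
st();both('8')"
```

```text
time: 13.32
eef_pos: [517.9, 281.8, 30.1]
ee_rot: [0.0, 0.999, -0.05, 0.0]
ft_force: [0.6, -0.7, 0.3]
finger_gap: 60.0
13.32 [517.9 281.8  30.1] L [-90.1  78.5] F [ 0.6 -0.7  0.3] gap 60.0 q [-0.35  0.62 -0.34  1.89  0.31  0.68 -2.54]
top thick {'x': np.float64(0.55), 'y': np.float64(-84.3), 'skew': np.float64(-0.0425), 'len': np.float64(115.6), 'w': [61.8, 19.4]} thin None
side thick {'x': np.float64(-21.74), 'y': np.float64(-100.3), 'skew': np.float64(-0.1291), 'len': np.float64(176.1), 'w': [63.2, 51.2]} thin {'x': np.float64(-70.36), 'y': np.float64(85.3), 'skew': np.float64(-0.2326), 'len': np.float64(127.9), 'w': [55.0, 55.1]}
time: 14.42
eef_pos: [537.9, 279.8, 30.1]
ee_rot: [-0.0, 0.999, -0.05, 0.0]
ft_force: [-1.2, -0.6, 0.5]
finger_gap: 60.1
14.43 [537.9 279.8  30.1] L [-70.1  78.5] F [-1.2 -0.6  0.5] gap 60.1 q [-0.33  0.64 -0.34  1.85  0.31  0.7  -2.51]
top thick {'x': np.float64(0.59), 'y': np.float64(-84.3), 'skew': np.float64(-0.0366), 'len': np.float64(116.0), 'w': [61.9, 19.3]} thin None
side thick {'x': np.float64(1.09), 'y': np.float64(-115.8), 'skew': np.float64(-0.3411), 'len': np.float64(141.1), 'w': [55.9, 41.0]} thin {'x': np.float64(-47.82), 'y': np.float64(81.2), 'skew': np.float64(-0.2928), 'len': np.float64(134.9), 'w': [54.5, 55.8]}
```

View pics/side8.png

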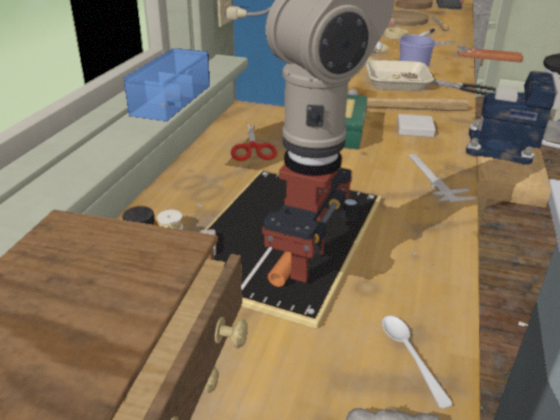

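```bash
python3 -m creep '[{"offset":[0.25,0,0],"dr":[0,0,0],"fingers":6},{"offset":[0.5,0,0],"dr":[0,0,0],"fingers":6},{"offset":[0.75,0,0],"dr":[0,0,0],"fingers":6},{"offset":[1,0,0],"dr":[0,0,0],"fingers":6},{"offset":[1.25,0,0],"dr":[0,0,0],"fingers":6},{"offset":[1.5,0,0],"dr":[0,0,0],"fingers":6},{"offset":[1.75,0,0],"dr":[0,0,0],"fingers":6},{"offset":[2,0,0],"dr":[0,0,0],"fingers":6}]'
python3 -m creep '[{"offset":[0.25,0,0],"dr":[0,0,0],"fingers":6},{"offset":[0.5,0,0],"dr":[0,0,0],"fingers":6},{"offset":[0.75,0,0],"dr":[0,0,0],"fingers":6},{"offset":[1,0,0],"dr":[0,0,0],"fingers":6},{"offset":[1.2,0,0],"dr":[0,0,0],"fingers":6},{"offset":[1.35,0,0],"dr":[0,0,0],"fingers":6},{"offset":[1.47,0,0],"dr":[0,0,0],"fingers":6},{"offset":[1.55,0,0],"dr":[0,0,0],"fingers":6}]'
python3 -c "
from h import *
st()"
python3 -m creep '[{"offset":[-1,0,0],"dr":[0,0,0],"fingers":6},{"offset":[-3,0,0],"dr":[0,0,0],"fingers":6},{"offset":[-6,0,-1],"dr":[0,0,0],"fingers":6},{"offset":[-8,0,-6],"dr":[0,0,0],"fingers":6},{"offset":[-10,0,-12],"dr":[0,0,0],"fingers":6}]'
python3 -c "
from h import *
st();both('9')"
```

```text
time: 15.52
eef_pos: [557.7, 277.8, 30.1]
ee_rot: [0.0, 0.999, -0.05, -0.0]
ft_force: [-0.3, 0.9, 0.8]
finger_gap: 59.9
time: 16.52
eef_pos: [573.1, 276.3, 30.2]
ee_rot: [0.0, 0.999, -0.05, -0.0]
ft_force: [-1.0, 0.0, -0.2]
finger_gap: 60.0
16.52 [573.1 276.3  30.2] L [-34.7  78.5] F [-1.   0.  -0.2] gap 60.0 q [-0.31  0.68 -0.33  1.77  0.31  0.74 -2.47]
time: 17.15
eef_pos: [471.4, 285.9, 149.8]
ee_rot: [0.001, 0.999, -0.05, -0.001]
ft_force: [0.1, -0.3, 0.5]
finger_gap: 59.9
17.15 [471.4 285.9 149.8] L [-136.8   77.9] F [ 0.1 -0.3  0.5] gap 59.9 q [-0.33  0.41 -0.41  1.91  0.21  0.87 -2.52]
top thick {'x': np.float64(0.53), 'y': np.float64(-84.2), 'skew': np.float64(-0.0347), 'len': np.float64(115.8), 'w': [61.8, 19.4]} thin {'x': np.float64(-9.35), 'y': np.float64(76.9), 'skew': np.float64(0.0243), 'len': np.float64(115.3), 'w': [62.1, 14.6]}
side thick {'x': np.float64(-0.69), 'y': np.float64(-83.1), 'skew': np.float64(-0.0371), 'len': np.float64(161.2), 'w': [22.2, 53.0]} thin {'x': np.float64(-10.68), 'y': np.float64(76.1), 'skew': np.float64(0.0312), 'len': np.float64(143.4), 'w': [19.4, 64.4]}
```

View pics/side9.png

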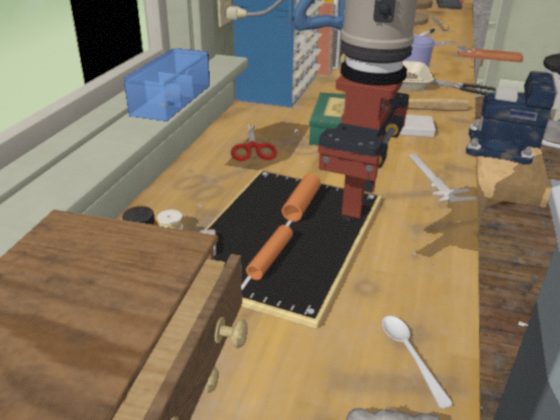

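View pics/top9.png

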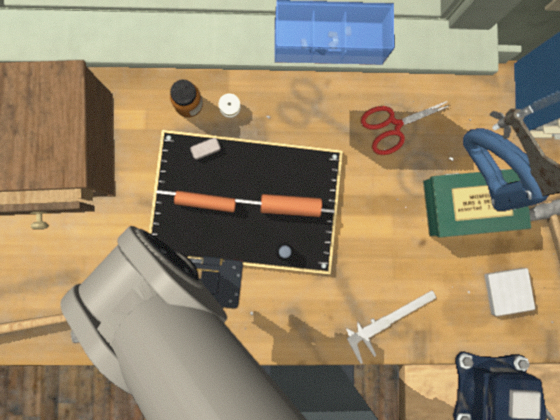

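```bash
python3 -m creep '[{"offset":[2,0,6],"dr":[0,0,0],"fingers":6},{"offset":[4,0,11],"dr":[0,0,0],"fingers":6},{"offset":[6,0,12],"dr":[0,0,0],"fingers":6},{"offset":[8,0,12],"dr":[0,0,0],"fingers":6},{"offset":[9,0,12],"dr":[0,0,0],"fingers":6},{"offset":[9.5,0,12],"dr":[0,0,0],"fingers":6},{"offset":[9.8,0,12],"dr":[0,0,0],"fingers":6},{"offset":[9.95,0,12],"dr":[0,0,0],"fingers":6}]'
python3 -m creep '[{"offset":[0.15,0,0],"dr":[0,0,0],"fingers":6},{"offset":[0.32,0,0],"dr":[0,0,0],"fingers":6},{"offset":[0.49,0,0],"dr":[0,0,0],"fingers":6},{"offset":[0.65,0,0],"dr":[0,0,0],"fingers":6},{"offset":[0.77,0,0],"dr":[0,0,0],"fingers":6},{"offset":[0.86,0,0],"dr":[0,0,0],"fingers":6},{"offset":[0.92,0,0],"dr":[0,0,0],"fingers":6},{"offset":[0.95,0,0],"dr":[0,0,0],"fingers":6}]'
python3 -c "
from h import *
st()"
python3 -m creep '[{"offset":[-1,0,0],"dr":[0,0,0],"fingers":6},{"offset":[-3,0,0],"dr":[0,0,0],"fingers":6},{"offset":[-6,0,-1],"dr":[0,0,0],"fingers":6},{"offset":[-9,0,-6],"dr":[0,0,0],"fingers":6},{"offset":[-12,0,-12],"dr":[0,0,0],"fingers":6}]'
python3 -c "
from h import *
st();both('10')"
```

```text
time: 18.25
eef_pos: [572.5, 276.5, 29.8]
ee_rot: [-0.0, 0.999, -0.05, 0.0]
ft_force: [-0.0, 0.3, -0.0]
finger_gap: 60.1
time: 19.25
eef_pos: [582.2, 275.4, 29.4]
ee_rot: [0.0, 0.999, -0.05, 0.0]
ft_force: [-0.6, 0.2, 0.5]
finger_gap: 59.8
19.25 [582.2 275.4  29.4] L [-25.5  78.5] F [-0.6  0.2  0.5] gap 59.8 q [-0.3   0.69 -0.34  1.75  0.31  0.75 -2.46]
time: 19.88
eef_pos: [462.4, 287.0, 145.8]
ee_rot: [0.001, 0.999, -0.05, -0.001]
ft_force: [0.4, 0.6, 1.4]
finger_gap: 59.7
19.88 [462.4 287.  145.8] L [-145.8   78. ] F [0.4 0.6 1.4] gap 59.7 q [-0.33  0.4  -0.42  1.93  0.21  0.86 -2.53]
top thick {'x': np.float64(0.51), 'y': np.float64(-84.2), 'skew': np.float64(-0.0343), 'len': np.float64(115.8), 'w': [61.8, 19.4]} thin {'x': np.float64(-0.37), 'y': np.float64(77.2), 'skew': np.float64(0.0283), 'len': np.float64(114.8), 'w': [61.7, 14.5]}
side thick {'x': np.float64(-0.63), 'y': np.float64(-82.7), 'skew': np.float64(-0.042), 'len': np.float64(160.4), 'w': [22.5, 52.6]} thin {'x': np.float64(-1.62), 'y': np.float64(75.0), 'skew': np.float64(0.021), 'len': np.float64(142.7), 'w': [19.0, 64.6]}
```

View pics/top10.png

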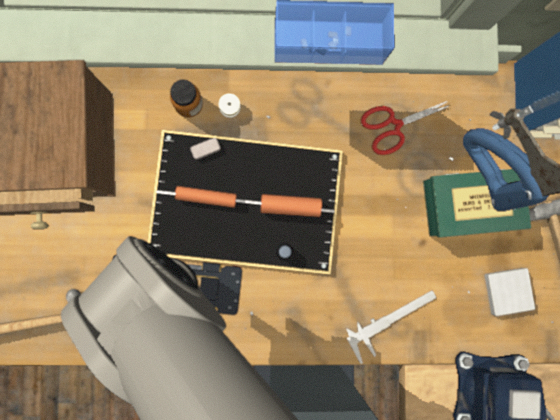

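```bash
python3 -m creep '[{"offset":[0,0,-1],"dr":[0,0,0],"fingers":6},{"offset":[0,0,-2],"dr":[0,0,0],"fingers":6},{"offset":[0,0,-2],"dr":[0,0,0],"fingers":6},{"offset":[0,0,-2],"dr":[0,0,0],"fingers":6}]'
python3 -c "
from h import *
both('11');print(robot.job_done())"
```

```text
time: 20.48
eef_pos: [464.8, 286.8, 164.6]
ee_rot: [0.0, 0.999, -0.05, -0.001]
ft_force: [0.5, 0.0, -0.4]
finger_gap: 60.0
top thick {'x': np.float64(0.55), 'y': np.float64(-84.2), 'skew': np.float64(-0.0384), 'len': np.float64(115.8), 'w': [61.8, 19.4]} thin {'x': np.float64(-0.29), 'y': np.float64(77.2), 'skew': np.float64(0.0261), 'len': np.float64(114.8), 'w': [61.8, 14.6]}
side thick {'x': np.float64(-0.67), 'y': np.float64(-82.7), 'skew': np.float64(-0.0356), 'len': np.float64(160.4), 'w': [22.3, 52.7]} thin {'x': np.float64(-1.65), 'y': np.float64(74.8), 'skew': np.float64(0.0261), 'len': np.float64(142.1), 'w': [19.2, 64.3]}
the job is handed in; nothing more can be done
None
```

Both tubes now lie at rest on the white line, thick one first, then the thin one, and the job is handed in at about 20.6 s. I rolled each with slow, level fingertip pushes. Each got one main push that stopped a few mm short, a measurement, then a gentle finishing push. Neither was pinched or lifted.

- **Position:** the last top pictures put the thick tube's centre about 0.6 mm from the line and the thin one's about 0.3 mm. The side camera gave 0.8 mm and 0.2 mm, after correcting for its 1.5 mm calibration shift. Readings about 0.7 s apart agreed to 0.1 mm, so both are at rest.
- **Skew not corrected:** rolling kept each tube's direction, so the thick one still lies about 0.037 rad off the line and the thin one about 0.026 rad. That leaves their ends about 2 mm and 1.5 mm off the line. I left this because turning them would have meant gripping them from both sides.
- **Loupe and eraser block:** both look unmoved in the top picture taken after the last push, and the gripper was clear of everything at hand-in. I judged this by eye rather than measuring it.

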